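# Pump up the bench lubricator until its indicator pin pops out

## Robot

A 7-joint arm with a two-finger parallel gripper is mounted at the origin on the work surface. World frame = base frame: x ahead of the robot, y to its left, z up, the work surface at z = 0. Lengths are in m, angles in rad, forces in N, time in s.
With the tool pointing down it reaches from about 0.425 to 0.925 m from the base axis. Payload 6.8 kg.
Tool frame: the origin (TCP) lies on the front face of the gripper's body, between the roots of the fingers; the fingertips stand 73 mm ahead of it and the grasp point (between the pads) lies 54 mm ahead of it (tcp_to_tips is the distance from the TCP to the fingertips, in m); z points along the fingers, x is the direction in which the jaws open and shut, and the axes are right-handed (so a half turn about z gives the same grasp; the last joint's range is limited). The gripper opens to 85 mm and grips with 20 to 120 N. Pads are 22 mm wide; open, the fingers measure 114 mm over their backs; the gripper's body (76 mm by 85 mm) begins 54 mm behind the grasp point. The pads swing forward as they close: fully open they stand 13 mm farther back than shut.
Start: joints at [1.102, 0.477, 0.022, 1.555, -0.011, 1.109, -0.083], TCP at [0.238, -0.632, 0.304] pointing down, gripper open.
Joint ranges: [-2.96, 2.96], [-0.34, 2.1], [-1.41, 1.46], [0.24, 2.44], [-1.37, 4.51], [0.17, 1.92], [-2.96, 2.96]. Speed limits (rad/s): [2.39, 2.39, 3.14, 3.14, 3.14, 3.14, 3.14].

## Interface

Orientations are given as a unit quaternion [w, x, y, z].
In Python, from station import get_obs, read_camera, hand_in, look_for, silhouettes, tcp_to_tips gives the robot as it stands. The module is installed in compiled form; this text tells all that it offers.
- The arm moves only by the tool apply_moves, never from a script. Its argument "moves" is a list of rows, each a list of 3 entries, a list of its own where there are three numbers: the shift along the tool's x, y, z in units of 25 mm (1.0 is 25 mm), then the turn, a rotation vector about the tool's x, y, z in units of 10 degrees (1.0 is 10 degrees), then the gripper's target within -1 to 1 (fully open at 1, half-way at 0, shut at -1). In form: [[[dx, dy, dz], [rx, ry, rz], jaw], ...]. A call has 1 to 20 rows; each row is the pose to reach, as a shift and turn from the pose commanded when the call began, along the tool's axes at that moment; what a row does not reach only later rows make up. A row lasts 1/8 s, in which the tool goes at most 62.5 mm and 10.7 degrees, less where a joint would pass 70% of its speed; a pose out of reach is approached as far as the arm can. A call with a gripper value outside its range is refused whole. The fingers move at their own pace and stop on an object; "force" is the grip in N (left out, the last holds). Time passes only in rows, so rows that repeat a pose let the fingers close. It gives the time, the measured TCP pose, the force and the opening at its end, in the units of the state.
- get_obs(): the state, without advancing time (a new reading comes with each control period).
- read_camera(name): name is "side" or "top"; returns a dict with "color" (400x640x3 uint8, red, green, blue), "mtx" (3x3 intrinsics, pixels), "eye" and "rotation" of the camera in the world. Camera axes: x right, y up, looking along -z (the intrinsics and any distortion apply to the point x, -y, -z); pixel columns grow to the right and rows downward; lengths in m; the calibration is good to about 2 mm. A picture is of the moment at which its call begins. There is no depth.
- hand_in(): hands the job in, once; it reports no verdict.
Trained networks look in the newest picture that a camera, given by its name, has taken for a name from the list of things; names that differ only in an ending like _2 or _b are one class to them, and where a whole thing is asked for, a point or a joint stands for the part that bears it (a point fixed in the world has none). Each returns a list of dicts, best first, with "conf" (0 to 1); they miss things now and then, are a little off and sometimes report something else, mostly with a low value. They report only what shows in the picture. A call takes as long as a camera call.
- look_for(camera, query): "pixel" ([row, column] in pixels, amid what is visible of it).
- silhouettes(camera, query): "mask" (400x640 bool, what is visible of it) and "pixel" ([row, column] in pixels, amid what is visible of it).
The state is a dict: "t": time; "q": joint angles; "joint_vel": joint speeds; "joint_torque": joint torques, N m; "eef_pos": TCP position; "tool_rot": TCP orientation; "contact_force": force on the tool from outside, world axes, zero at the start; "torque": the same for the moment, N m; "gripper_width": opening from 0.0 (shut) to 1.0 (fully open).
Only numpy, scipy, OpenCV 4.12 (cv2) and the standard library are available. Lean on these libraries where they do the work, as an engineer would, in place of code of your own. Each camera call takes 0.05 s, during which the arm holds its last target.

## Task

Charge the grease line with the bench lubricator: with the fingertips, push the pump's black spring plunger right down and let it spring right back up, stroke after stroke, until the red indicator pin on the metering block pops fully out, then stop pumping and take the hand away. One stroke too many is forgiven, a second is not. Only push the plunger from above, do not grip it by its side, do not touch the pin, and leave the spanner, oil bottle and piston where they are.

Things in the scene. Friction and masses are not known exactly. Their poses are not given: they have to be found in the camera images.
- lubricator: Bench lubricator, screwed to the bench, cannot move: grey plate 130 (x) x 310 (y) x 8 mm, origin at the centre of its underside, z up. On it, by its own y: grease reservoir (60 mm diameter, 104 high) at -121; blue pump body (76 x 72 mm, 56 high) at -50 with the plunger on top; metering block at 32 to 148. All at x = 0; copper feed lines, 83 mm high, from x = 0 to 56 at y = 50 and 84.
- plunger (a joint): Plunger stroke, m: 0 = right up (rest), 0.024 = right down on a hard stop. Moves straight down against its spring, about 7 N at the top, 14 N at the bottom, plus up to 4 N while delivering (more if rushed); springs back up when let go. Going down 20 mm or more, starting within 3 mm of the top, always delivers one shot; short strokes may deliver none. 3 to 5 full strokes are needed, differing between starts.
- plunger_top (a point): Centre of the flat top of the plunger's black palm knob, 48 mm diameter, 19 mm thick; 134 mm above the bench when up, 110 mm when down. Moves with the plunger.
- knob_side: The black ribbed side of the palm knob, 47 mm diameter, 15 mm high, and the 12 mm steel rod under it with its coil spring: not to be gripped. Origin: centre of the knob's underside, 19 mm below its top.
- pin (a joint): How far the red pin has come out, m: up to 0.005 while the line is filling (it creeps out about 1 mm a shot), then it snaps to 0.016 = fully out during the down stroke of the last shot needed, and its own spring keeps it out.
- pin_top (a point): Top centre of the red indicator pin, 11 mm diameter; 72 mm above the bench when in, 88 mm when fully out.
- pin_head: The red indicator pin itself, not to be touched. Origin on its axis, 2 mm below its top.
- metering (a joint): Metering piston inside the lubricator (not visible): how much grease has been delivered, m. Grows 0.015 a full stroke (the first one varies) and never goes back; starts between 0 and 0.03; the pin pops at about 0.0705. The last shot needed leaves it at 0.072 to 0.082, one stroke too many at 0.087 to 0.097, a second one beyond 0.1.
- piston_mid (a point): Loose engine piston standing crown up, aluminium, 68 mm diameter, 62 mm high; its centre, 31 mm above the bench.
- bottle_mid (a point): Loose yellow oil bottle with black cap, standing, 56 mm diameter, 140 mm high; its centre, 70 mm above the bench.
- spanner_grip (a point): Loose steel spanner, 170 mm long, lying on the bench; a point on its shank.
- block_top (a point): Centre of the top of the aluminium metering block (40 x 116 mm, long side along the plate), 52 mm above the bench. The pin stands 32 mm from here towards the block's far end from the pump, in a brass hexagon and steel sleeve up to 70 mm above the bench.

How it is judged:
On the way, in this order (a step that is already met when the one before it is completed fails the run):
1. the plunger is pushed right down (value of joint plunger above 0.018 m), for 0.02 s.
2. the plunger comes right back up (value of joint plunger below 0.004 m), for 0.02 s.
3. after more strokes the indicator pin pops fully out (value of joint pin above 0.014 m), for 0.1 s.
At the end, for the whole second after the job is handed in: The indicator pin is fully out (at least 14 of 16 mm), the plunger is back up (within 3 mm of the top), at most one stroke too many was made (metering piston below 0.099 m), and piston, bottle and spanner lie within 15 mm of where they were (value of joint pin above 0.014 m and value of joint plunger below 0.003 m and value of joint metering below 0.099 m and distance of each of piston_mid, bottle_mid, spanner_grip from where it was at the start of the episode below 0.015 m); the robot touches nothing.
It fails at once if the pin is touched (contact force between pin_head and the fingers above 0.5 N or contact force between pin_head and the arm above 0.5 N).
It fails at once if the plunger is gripped by its side (contact force between knob_side and the fingers above 2 N).
It fails at once if a second stroke too many is made (metering piston past 0.099 m) (value of joint metering above 0.099 m).
It fails at once if the piston, oil bottle or spanner is lifted or shifted by more than 15 mm (distance of any of piston_mid, bottle_mid, spanner_grip from where it was at the start of the episode above 0.015 m).
It also fails if it takes over 48 s, if anything falls off the work surface, if the arm or the gripper's body presses on something with over 40 N, if the wrist force passes 120 N, or if a joint passes its speed limit or range.

## Working session

There is one attempt and no reset: what is moved stays moved. The work goes in short steps, Python scripts to look and compute and a tool call to move; the robot and the scene stay as the last step left them, time stands still between calls to the robot, and variables do not carry over. Pictures are saved under pics/ and viewed, and the job is handed in when it is done.

Besides the shell and the picture viewer there is one more tool, called after "Emit:" by a JSON object that holds its "api" and its "payload", one argument or row to a line. apply_moves: Moves the arm, as the interface text tells. Its arguments: {"type":"object","properties":{"moves":{"type":"array"},"force":{"type":"number"}},"required":["moves"]}

```bash
mkdir -p pics; cat > h.py <<'E'
import numpy as np, cv2
from station import *
def ray(c,px):
    r,cc=px; K=c["mtx"]; v=np.linalg.inv(K)@np.array([cc,r,1.]); v=np.array([v[0],-v[1],-v[2]])
    return np.array(c["eye"]),np.array(c["rotation"])@v
def atz(c,px,z):
    e,d=ray(c,px); return e+d*(z-e[2])/d[2]
def proj(c,p):
    v=np.array(c["rotation"]).T@(np.array(p)-c["eye"]); u=c["mtx"]@np.array([v[0],-v[1],-v[2]]); return u[1]/u[2],u[0]/u[2]
E
python3 - <<'E'
from h import *
o=get_obs(); print({k:np.round(v,3) for k,v in o.items()})
for n in("side","top"):
    c=read_camera(n); cv2.imwrite(f"pics/{n}0.png",c["color"][:,:,::-1]); print(n,c.keys(),np.round(c["eye"],3))
    for q,z in(("plunger_top",.134),("pin_top",.072),("block_top",.052),("piston_mid",.031),("bottle_mid",.07),("spanner_grip",.005)):
        for d in look_for(n,q)[:2]: print(q,round(d["conf"],2),np.round(d["pixel"],1),np.round(atz(c,d["pixel"],z),3))
E
```

```text
{'t': np.float64(0.0), 'q': array([ 1.102,  0.478,  0.022,  1.556, -0.012,  1.109, -0.083]), 'joint_vel': array([ 0.002, -0.001, -0.   , -0.001, -0.001,  0.001,  0.001]), 'joint_torque': array([ 1.0000e-03, -5.9644e+01,  1.6080e+00, -2.8120e+01,  1.2000e-02,
        9.0000e-03,  0.0000e+00]), 'eef_pos': array([ 0.238, -0.631,  0.303]), 'tool_rot': array([-0.   ,  0.822, -0.569, -0.001]), 'contact_force': array([0.952, 0.423, 0.464]), 'torque': array([ 0.047, -0.014,  0.013]), 'gripper_width': np.float64(1.001)}
side dict_keys(['color', 'mtx', 'eye', 'rotation']) [ 0.134 -0.579  0.467]Traceback (most recent call last):
  File "<stdin>", line 6, in <module>
  File "h.py", line 7, in atz
    e,d=ray(c,px); return e+d*(z-e[2])/d[2]
        ~~~^^^^^^
  File "h.py", line 5, in ray
    return np.array(c["eye"]),np.array(c["rotation"])@v
                              ~~~~~~~~~~~~~~~~~~~~~~~^~
ValueError: matmul: Input operand 1 has a mismatch in its core dimension 0, with gufunc signature (n?,k),(k,m?)->(n?,m?) (size 3 is different from 4)
```

```bash
sed -i 's/np.array(c\["rotation"\])/R(c)/; ' h.py; cat >> h.py <<'E'
def R(c):
    from scipy.spatial.transform import Rotation as Ro
    q=c["rotation"]; return Ro.from_quat([q[1],q[2],q[3],q[0]]).as_matrix()
E
python3 - <<'E'
from h import *
for n in("side","top"):
    c=read_camera(n); cv2.imwrite(f"pics/{n}0.png",c["color"][:,:,::-1]); print(n,np.round(c["eye"],3),np.round(R(c),2).tolist(), get_obs()["t"])
    for q,z in(("plunger_top",.134),("pin_top",.072),("block_top",.052),("piston_mid",.031),("bottle_mid",.07),("spanner_grip",.005)):
        for d in look_for(n,q)[:2]: print(q,round(d["conf"],2),np.round(d["pixel"],1),np.round(atz(c,d["pixel"],z),3))
E
```

```text
side [ 0.134 -0.579  0.467] [[0.78, 0.34, -0.53], [-0.62, 0.39, -0.68], [-0.02, 0.86, 0.52]] 0.15
plunger_top 0.74 [154.1 314.2] [0.573 0.009 0.134]
block_top 0.98 [194.3 307.8] [0.561 0.017 0.052]
piston_mid 0.92 [209.7 217.5] [0.417 0.112 0.031]
bottle_mid 0.96 [199.4 394.1] [ 0.647 -0.123  0.07 ]
top [0.504 0.016 0.85 ] [[-0.03, 0.99, -0.11], [-1.0, -0.03, -0.02], [-0.03, 0.1, 0.99]] 0.5
plunger_top 0.73 [194.6 319.7] [0.589 0.035 0.134]
block_top 0.94 [210.2 305.9] [0.565 0.069 0.052]
piston_mid 0.63 [282.9 286.7] [0.409 0.116 0.031]
spanner_grip 0.81 [255.3 345.1] [ 0.464 -0.015  0.005]
```

View pics/side0.png

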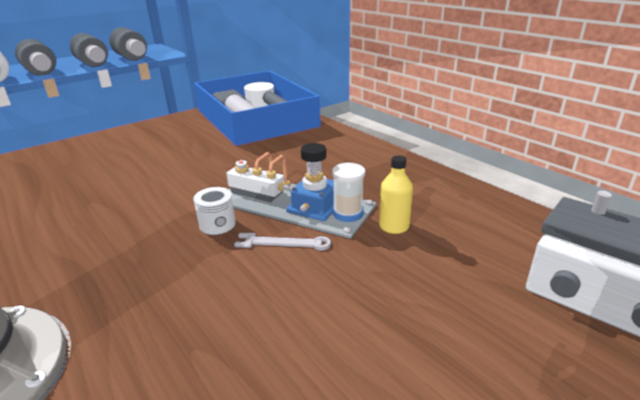

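View pics/top0.png

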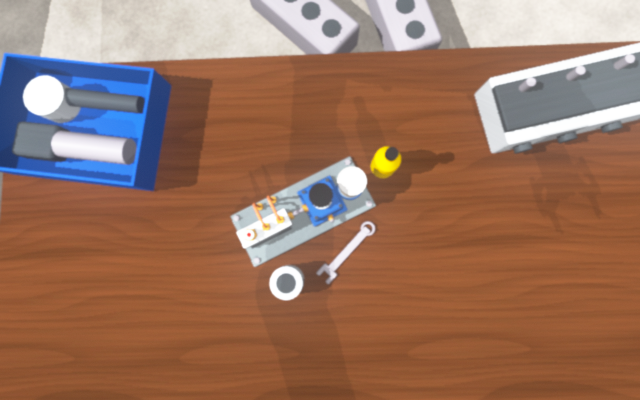

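```bash
python3 - <<'E'
from h import *
im=[]
cs={}
for n,(r,c0) in(("side",(180,300)),("top",(210,305))):
    c=read_camera(n); cs[n]=c; k=c["color"][r-60:r+60,c0-80:c0+80,::-1]; im.append(cv2.resize(k,None,fx=4.9,fy=4.9,interpolation=cv2.INTER_CUBIC)[:590])
    cv2.imwrite(f"pics/{n}z.png",im[-1])
    for q in("plunger_top","lubricator","pin_head","pin_top"):
        for d in silhouettes(n,q)[:1]:
            m=d["mask"]; ys,xs=np.where(m); print(n,q,round(d["conf"],2),d["pixel"],ys.min(),ys.max(),xs.min(),xs.max(),m.sum())
            if q=="plunger_top": print(cv2.fitEllipse(max(cv2.findContours(m.astype(np.uint8),0,2)[0],key=len)))
E
```

```text
side plunger_top 0.97 [153.5, 313.6] 143 161 301 325 394
((313.6175231933594, 151.98419189453125), (17.89947509765625, 26.995447158813477), 87.807373046875)
side lubricator 0.89 [197.1, 305.9] 143 237 228 375 7856
top plunger_top 0.78 [192.4, 319.3] 183 206 309 332 449
((320.7108154296875, 194.7011260986328), (22.74579429626465, 23.473180770874023), 172.74273681640625)
top lubricator 0.59 [211.3, 302.2] 158 266 232 374 7647
```

View pics/sidez.png

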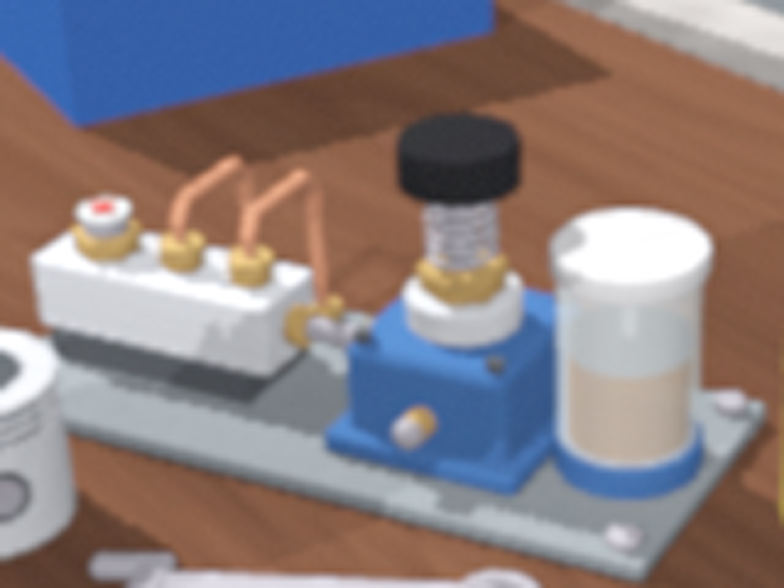

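View pics/topz.png

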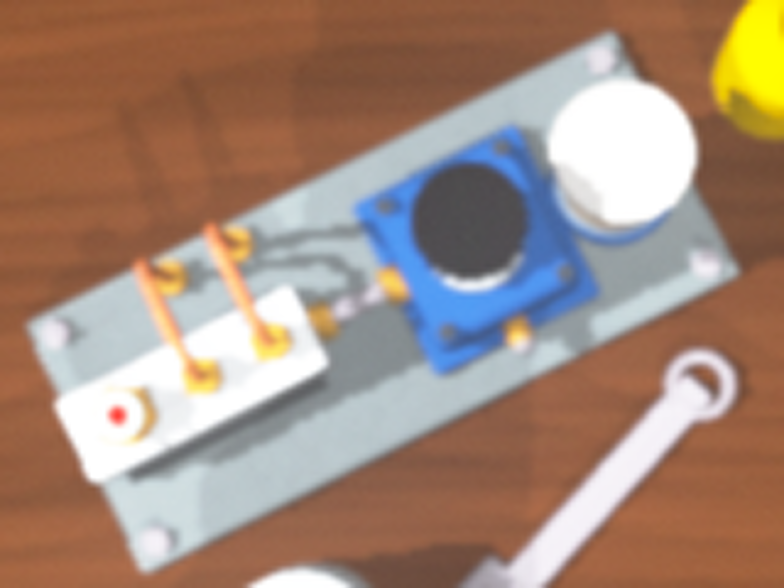

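Emit:
{"api": "apply_moves", "payload": {
  "moves": [
    [[-2,-2.2,0],[0,0,-1],-1],
    [[-4,-4.5,0],[0,0,-2],-1],
    [[-6,-6.8,0],[0,0,-3],-1],
    [[-8,-9,0],[0,0,-4],-1],
    [[-10,-11.3,0],[0,0,-5],-1],
    [[-12,-13.5,0],[0,0,-6],-1],
    [[-14,-15.8,0],[0,0,-7],-1],
    [[-16,-18,0],[0,0,-8],-1],
    [[-18,-20.3,0],[0,0,-9],-1],
    [[-19.85,-22.45,0],[0,0,-9],-1],
    [[-19.85,-22.45,0],[0,0,-9],-1],
    [[-19.85,-22.45,0],[0,0,-9],-1],
    [[-19.85,-22.45,0],[0,0,-9],-1],
    [[-19.85,-22.45,0],[0,0,-9],-1]
  ],
  "force": 60
}}

```text
t: 3.15
eef_pos: [0.5881, 0.0304, 0.3036]
tool_rot: [0.0, 0.984, 0.179, -0.0]
contact_force: [0.6, -0.0, -0.2]
gripper_width: 0.001
```

Emit:
{"api": "apply_moves", "payload": {
  "moves": [
    [[0,0,2],[0,0,0],-1],
    [[0,0,3.2],[0,0,0],-1],
    [[0,0,3.4],[0,0,0],-1],
    [[0,0,3.4],[0,0,0],-1]
  ]
}}

```text
t: 3.65
eef_pos: [0.5885, 0.0297, 0.2197]
tool_rot: [0.0, 0.984, 0.179, 0.0]
contact_force: [-1.2, 0.8, -0.5]
gripper_width: 0.002
```

```bash
python3 - <<'E'
from h import *
for n,(r,c0) in(("side",(160,310)),("top",(210,305))):
    c=read_camera(n); k=c["color"][r-60:r+60,c0-80:c0+80,::-1]
    cv2.imwrite(f"pics/{n}z1.png",cv2.resize(k,None,fx=4.9,fy=4.9,interpolation=cv2.INTER_CUBIC)[:590])
E
```

```text
(no output)
```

View pics/sidez1.png

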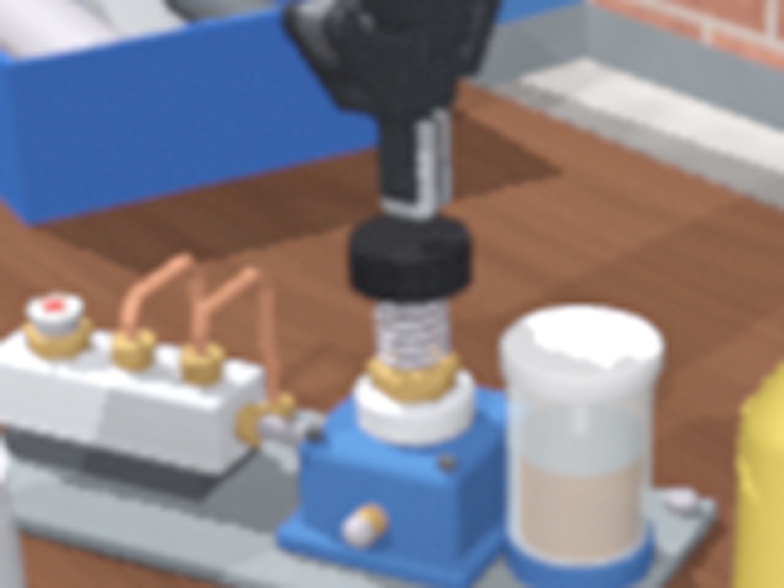

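View pics/topz1.png

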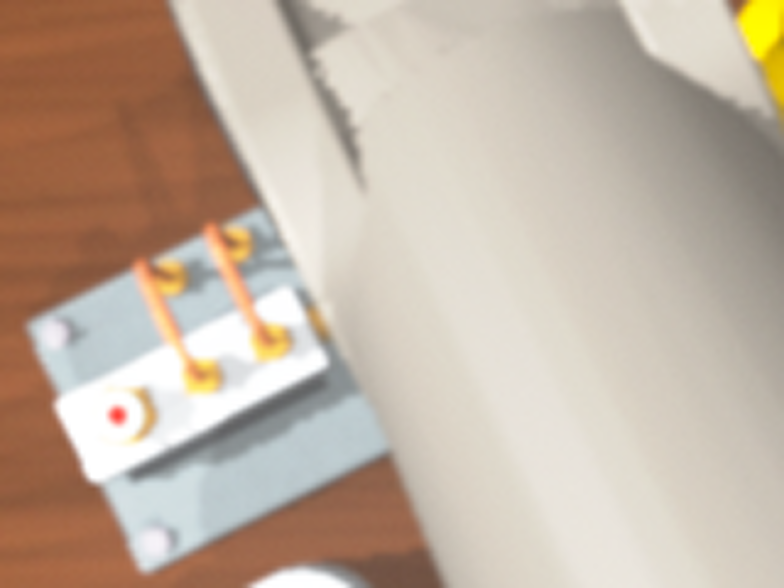

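Emit:
{"api": "apply_moves", "payload": {
  "moves": [
    [[0,0,0.5],[0,0,0],-1],
    [[0,0,0.8],[0,0,0],-1],
    [[0,0,1.1],[0,0,0],-1],
    [[0,0,1.35],[0,0,0],-1],
    [[0,0,1.5],[0,0,0],-1],
    [[0,0,1.55],[0,0,0],-1],
    [[0,0,1.55],[0,0,0],-1]
  ]
}}

```text
t: 4.62
eef_pos: [0.5894, 0.031, 0.1836]
tool_rot: [0.001, 0.984, 0.179, 0.001]
contact_force: [-7.8, -2.7, 28.1]
gripper_width: 0.002
```

```bash
cat > look.py <<'E'
from h import *
import sys
n="side";r,c0=160,310
c=read_camera(n); k=c["color"][r-60:r+60,c0-80:c0+80,::-1]
cv2.imwrite(f"pics/{sys.argv[1]}.png",cv2.resize(k,None,fx=4.9,fy=4.9,interpolation=cv2.INTER_CUBIC)[:590])
a=c["color"][150:185,225:260].astype(int); m=(a[...,0]>a[...,1]+60)&(a[...,0]>a[...,2]+60)&(a[...,0]>170)
ys,xs=np.where(m); print("red px",m.sum(),(ys.min()+150,ys.max()+150) if m.sum() else "")
print(get_obs()["t"],get_obs()["eef_pos"],get_obs()["contact_force"])
print("expected pin top rows in/out", [proj(c,[.5165,.187,z]) for z in(.072,.088)]) if 1 else 0
E
sed -i 's/v=np.array(c\["rotation"\]).T/v=R(c).T/;s/^    v=R(c)@/&/' h.py; grep -n "def proj" -A1 h.py
python3 look.py d1
```

```text
8:def proj(c,p):
9-    v=R(c).T@(np.array(p)-c["eye"]); u=c["mtx"]@np.array([v[0],-v[1],-v[2]]); return u[1]/u[2],u[0]/u[2]
red px 23 (np.int64(158), np.int64(164))
4.675 [0.589457   0.03100613 0.183605  ] [-7.74247087 -2.53922824 27.53013071]
expected pin top rows in/out [(np.float64(162.1956173114131), np.float64(241.14577662272387)), (np.float64(155.13837609923596), np.float64(240.2404095096868))]
```

View pics/d1.png

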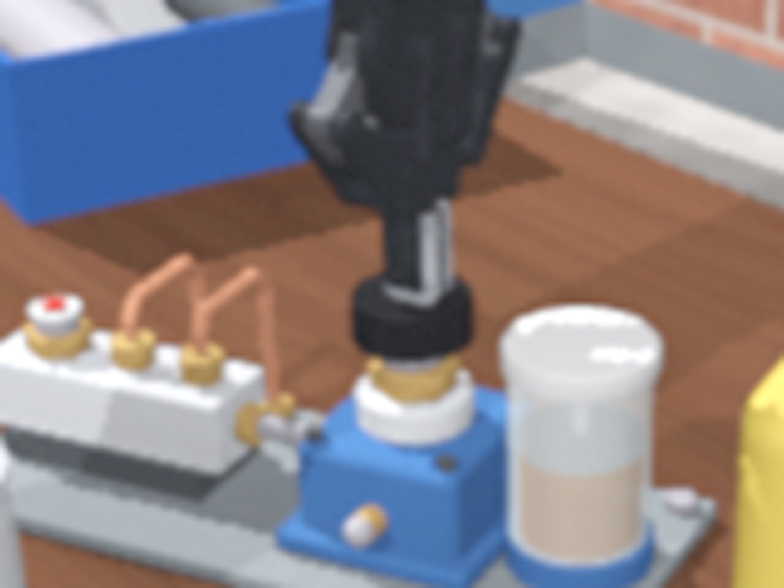

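Emit:
{"api": "apply_moves", "payload": {
  "moves": [
    [[0,0,-0.4],[0,0,0],-1],
    [[0,0,-0.8],[0,0,0],-1],
    [[0,0,-1.2],[0,0,0],-1],
    [[0,0,-1.4],[0,0,0],-1],
    [[0,0,-1.4],[0,0,0],-1],
    [[0,0,-1.4],[0,0,0],-1]
  ]
}}

```text
t: 5.42
eef_pos: [0.5878, 0.0308, 0.2144]
tool_rot: [-0.0, 0.984, 0.179, -0.001]
contact_force: [-0.3, 0.3, -0.2]
gripper_width: 0.0
```

```bash
python3 look.py u1
```

```text
red px 28 (np.int64(158), np.int64(165))
5.475 [0.5878282  0.030831   0.21444179] [-0.3002832  -0.4509955   0.24188611]
expected pin top rows in/out [(np.float64(162.1956173114131), np.float64(241.14577662272387)), (np.float64(155.13837609923596), np.float64(240.2404095096868))]
```

View pics/u1.png

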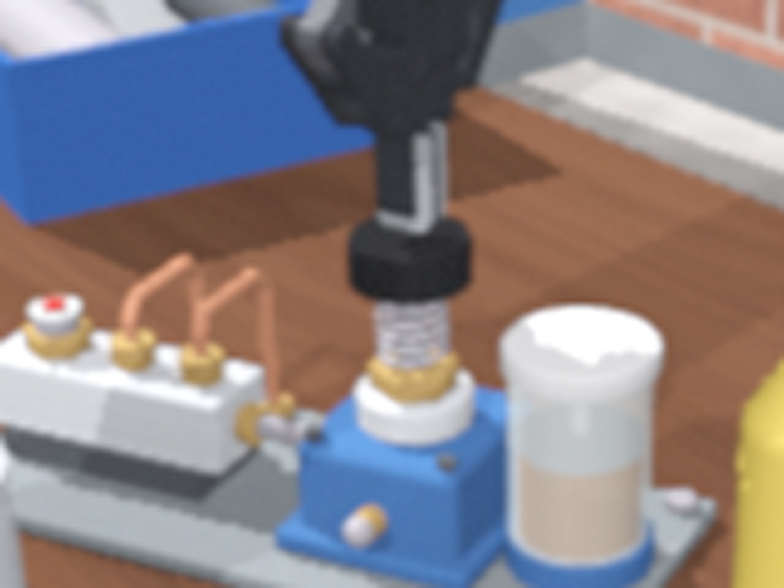

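The plunger is right back up. The pin is still in, with the red cap at about row 161, column 241. Starting stroke 2.

Emit:
{"api": "apply_moves", "payload": {
  "moves": [
    [[0,0,0.35],[0,0,0],-1],
    [[0,0,0.65],[0,0,0],-1],
    [[0,0,0.95],[0,0,0],-1],
    [[0,0,1.2],[0,0,0],-1],
    [[0,0,1.35],[0,0,0],-1],
    [[0,0,1.4],[0,0,0],-1],
    [[0,0,1.4],[0,0,0],-1]
  ]
}}

```text
t: 6.35
eef_pos: [0.5887, 0.0311, 0.1835]
tool_rot: [0.001, 0.984, 0.179, 0.001]
contact_force: [-11.5, -1.6, 33.2]
gripper_width: 0.004
```

```bash
python3 look.py d2
```

```text
red px 30 (np.int64(158), np.int64(165))
6.4 [0.5887292  0.03112021 0.18355147] [-10.89498337  -2.8013531   33.50789205]
expected pin top rows in/out [(np.float64(162.1956173114131), np.float64(241.14577662272387)), (np.float64(155.13837609923596), np.float64(240.2404095096868))]
```

Emit:
{"api": "apply_moves", "payload": {
  "moves": [
    [[0,0,-0.4],[0,0,0],-1],
    [[0,0,-0.8],[0,0,0],-1],
    [[0,0,-1.2],[0,0,0],-1],
    [[0,0,-1.4],[0,0,0],-1],
    [[0,0,-1.4],[0,0,0],-1],
    [[0,0,-1.4],[0,0,0],-1]
  ]
}}

```text
t: 7.15
eef_pos: [0.5879, 0.0307, 0.2144]
tool_rot: [-0.0, 0.984, 0.179, -0.001]
contact_force: [0.2, 0.2, 0.4]
gripper_width: -0.001
```

```bash
python3 look.py u2
```

```text
red px 28 (np.int64(158), np.int64(165))
7.2 [0.58788816 0.03077698 0.21443318] [-1.0728348   0.01418841  0.60172579]
expected pin top rows in/out [(np.float64(162.1956173114131), np.float64(241.14577662272387)), (np.float64(155.13837609923596), np.float64(240.2404095096868))]
```

View pics/u2.png

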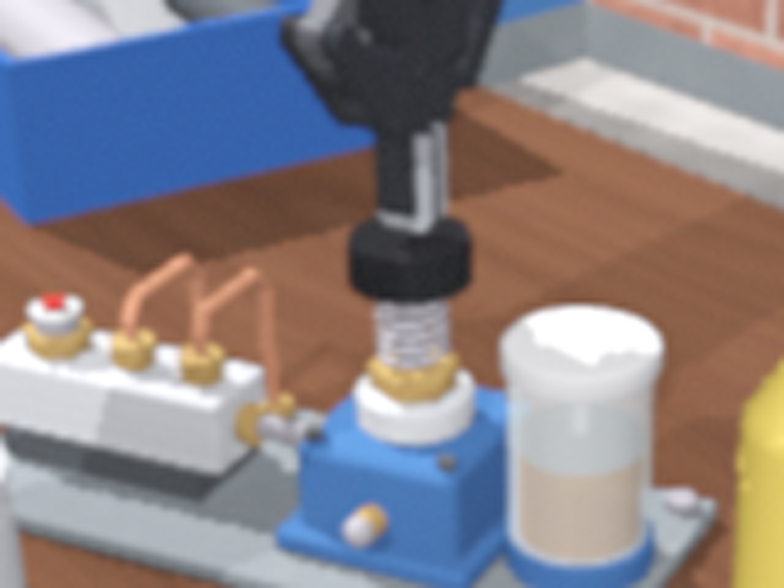

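The pin has crept up a little, with the red top at about row 161, column 241, and it has not popped. The plunger is up. Starting stroke 3, with a look at the bottom.

Emit:
{"api": "apply_moves", "payload": {
  "moves": [
    [[0,0,0.35],[0,0,0],-1],
    [[0,0,0.65],[0,0,0],-1],
    [[0,0,0.95],[0,0,0],-1],
    [[0,0,1.2],[0,0,0],-1],
    [[0,0,1.35],[0,0,0],-1],
    [[0,0,1.4],[0,0,0],-1],
    [[0,0,1.4],[0,0,0],-1]
  ]
}}

```text
t: 8.07
eef_pos: [0.5887, 0.0311, 0.1835]
tool_rot: [0.001, 0.984, 0.179, 0.001]
contact_force: [-11.1, -3.0, 33.1]
gripper_width: 0.001
```

```bash
python3 look.py d3
```

```text
red px 30 (np.int64(158), np.int64(165))
8.125 [0.58875692 0.03110489 0.18354529] [-11.07240898  -2.607168    34.1457433 ]
expected pin top rows in/out [(np.float64(162.1956173114131), np.float64(241.14577662272387)), (np.float64(155.13837609923596), np.float64(240.2404095096868))]
```

Emit:
{"api": "apply_moves", "payload": {
  "moves": [
    [[0,0,-0.4],[0,0,0],-1],
    [[0,0,-0.8],[0,0,0],-1],
    [[0,0,-1.2],[0,0,0],-1],
    [[0,0,-1.4],[0,0,0],-1],
    [[0,0,-1.4],[0,0,0],-1],
    [[0,0,-1.4],[0,0,0],-1]
  ]
}}

```text
t: 8.88
eef_pos: [0.5879, 0.0308, 0.2144]
tool_rot: [-0.0, 0.984, 0.179, -0.001]
contact_force: [0.1, -0.5, -0.1]
gripper_width: 0.002
```

```bash
python3 look.py u3
```

```text
red px 29 (np.int64(158), np.int64(165))
8.925 [0.58791202 0.03076819 0.21447281] [0.47894152 0.32968612 0.69437994]
expected pin top rows in/out [(np.float64(162.1956173114131), np.float64(241.14577662272387)), (np.float64(155.13837609923596), np.float64(240.2404095096868))]
```

View pics/u3.png

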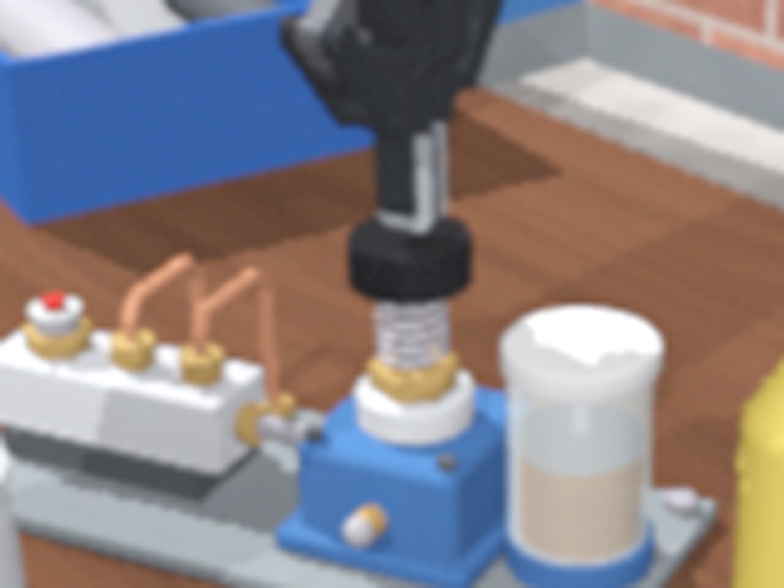

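The pin is slightly higher again (zoom row about 300) but has not popped. The plunger is up. Starting stroke 4.

Emit:
{"api": "apply_moves", "payload": {
  "moves": [
    [[0,0,0.35],[0,0,0],-1],
    [[0,0,0.65],[0,0,0],-1],
    [[0,0,0.95],[0,0,0],-1],
    [[0,0,1.2],[0,0,0],-1],
    [[0,0,1.35],[0,0,0],-1],
    [[0,0,1.4],[0,0,0],-1],
    [[0,0,1.4],[0,0,0],-1]
  ]
}}

```text
t: 9.8
eef_pos: [0.5887, 0.0311, 0.1835]
tool_rot: [0.001, 0.984, 0.179, 0.001]
contact_force: [-10.7, -2.4, 32.7]
gripper_width: -0.001
```

```bash
python3 look.py d4
```

```text
red px 35 (np.int64(158), np.int64(165))
9.85 [0.58876151 0.03114607 0.18356072] [-11.58870216  -2.1029872   32.8124881 ]
expected pin top rows in/out [(np.float64(162.1956173114131), np.float64(241.14577662272387)), (np.float64(155.13837609923596), np.float64(240.2404095096868))]
```

Emit:
{"api": "apply_moves", "payload": {
  "moves": [
    [[0,0,-0.4],[0,0,0],-1],
    [[0,0,-0.8],[0,0,0],-1],
    [[0,0,-1.2],[0,0,0],-1],
    [[0,0,-1.4],[0,0,0],-1],
    [[0,0,-1.4],[0,0,0],-1],
    [[0,0,-1.4],[0,0,0],-1]
  ]
}}

```text
t: 10.6
eef_pos: [0.5879, 0.0308, 0.2144]
tool_rot: [-0.0, 0.984, 0.179, -0.001]
contact_force: [0.2, -0.0, -0.3]
gripper_width: 0.0
```

```bash
python3 look.py u4
```

```text
red px 33 (np.int64(158), np.int64(165))
10.65 [0.58789267 0.03077447 0.21445185] [-0.15780931 -0.61712396  0.14503019]
expected pin top rows in/out [(np.float64(162.1956173114131), np.float64(241.14577662272387)), (np.float64(155.13837609923596), np.float64(240.2404095096868))]
```

View pics/u4.png

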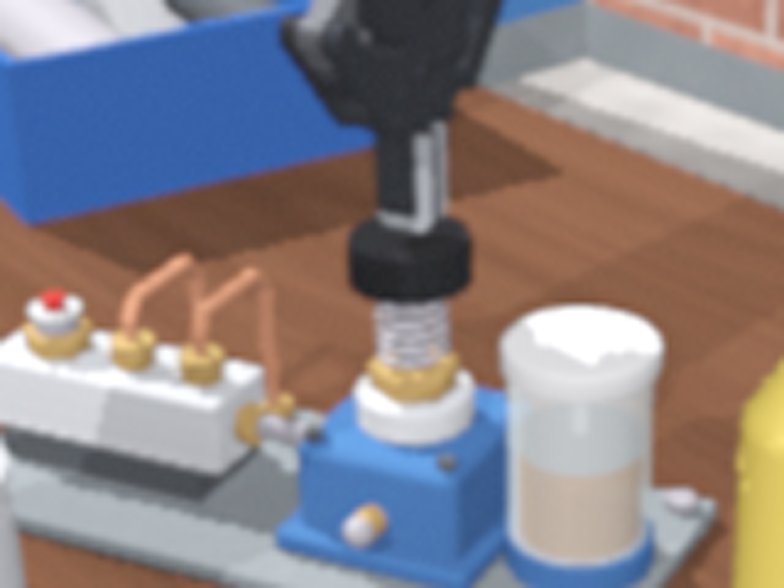

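The pin is still creeping (zoom row about 298) and has not popped. Starting stroke 5.

Emit:
{"api": "apply_moves", "payload": {
  "moves": [
    [[0,0,0.35],[0,0,0],-1],
    [[0,0,0.65],[0,0,0],-1],
    [[0,0,0.95],[0,0,0],-1],
    [[0,0,1.2],[0,0,0],-1],
    [[0,0,1.35],[0,0,0],-1],
    [[0,0,1.4],[0,0,0],-1],
    [[0,0,1.4],[0,0,0],-1]
  ]
}}

```text
t: 11.52
eef_pos: [0.5888, 0.0311, 0.1836]
tool_rot: [0.001, 0.984, 0.179, 0.001]
contact_force: [-12.3, -1.9, 32.8]
gripper_width: 0.002
```

```bash
python3 look.py d5
```

```text
red px 57 (np.int64(153), np.int64(165))
11.575 [0.58872993 0.03111435 0.18352652] [-10.90138885  -3.05952635  33.40995485]
expected pin top rows in/out [(np.float64(162.1956173114131), np.float64(241.14577662272387)), (np.float64(155.13837609923596), np.float64(240.2404095096868))]
```

View pics/d5.png

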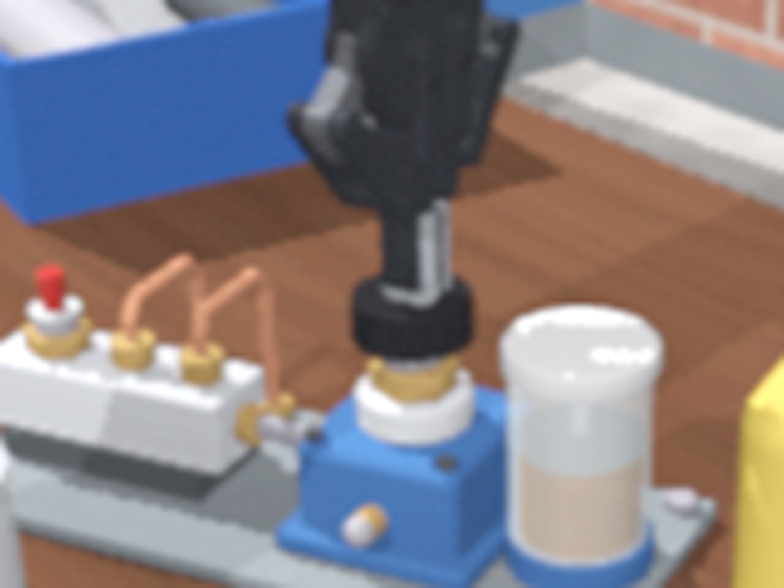

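The pin has popped out: the red top is now at image row 155, column 240, which is the row predicted for fully out. Letting the plunger up and retreating.

Emit:
{"api": "apply_moves", "payload": {
  "moves": [
    [[0,0,-0.4],[0,0,0],-1],
    [[0,0,-0.8],[0,0,0],-1],
    [[0,0,-1.2],[0,0,0],-1],
    [[0,0,-2],[0,0,0],-1],
    [[0,0,-3.5],[0,0,0],-1],
    [[0,0,-4.8],[0,0,0],-1],
    [[0,0,-4.8],[0,0,0],-1],
    [[0,0,-4.8],[0,0,0],-1],
    [[0,0,-4.8],[0,0,0],-1]
  ]
}}

```text
t: 12.7
eef_pos: [0.5876, 0.0307, 0.299]
tool_rot: [-0.0, 0.984, 0.179, -0.001]
contact_force: [0.2, -0.2, -0.0]
gripper_width: 0.005
```

```bash
python3 look.py u5; python3 - <<'E'
from h import *
for n,q,z in(("side","piston_mid",.031),("side","bottle_mid",.07),("top","piston_mid",.031),("top","spanner_grip",.005)):
    c=read_camera(n)
    for d in look_for(n,q)[:1]: print(n,q,np.round(d["pixel"],1),np.round(atz(c,d["pixel"],z),3))
E
```

```text
red px 57 (np.int64(153), np.int64(165))
12.75 [0.58770834 0.03071951 0.29900972] [-0.62847374 -0.34091047  0.26626974]
expected pin top rows in/out [(np.float64(162.1956173114131), np.float64(241.14577662272387)), (np.float64(155.13837609923596), np.float64(240.2404095096868))]
side piston_mid [212.1 215.9] [0.411 0.106 0.031]
side bottle_mid [200. 396.] [ 0.648 -0.126  0.07 ]
top piston_mid [283.8 287.7] [0.407 0.114 0.031]
```

View pics/u5.png

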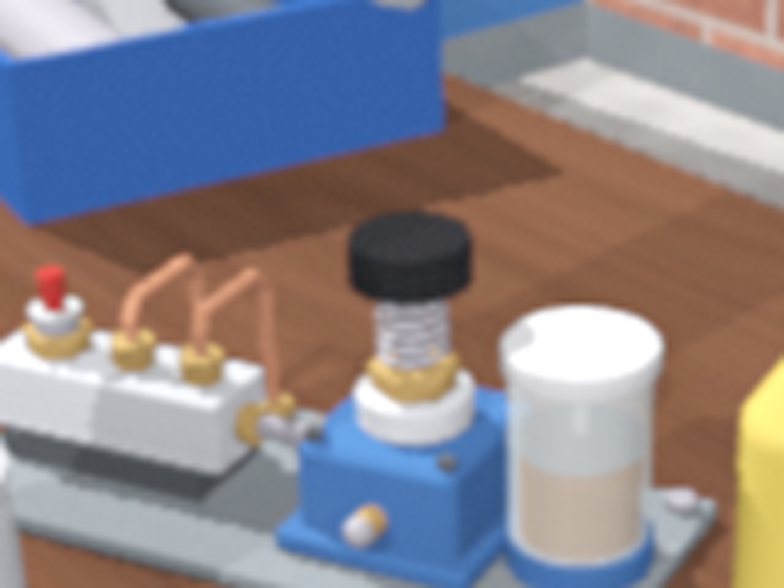

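The pin stays out with its top at row 155, the plunger is right up (knob top at zoom row 238, as at the start) and the hand is clear.

```bash
python3 -c "
from station import hand_in; print(hand_in())"
```

```text
the job is handed in; nothing more can be done
None
```

I pushed the plunger down with the closed fingertips for five full strokes, letting it spring right back up each time. The red pin crept out on the early strokes and popped fully out on the fifth. I stopped pumping there, raised the hand clear and handed the job in at about 13 s of the 48 s allowed.

What the last checks showed:
- **Pin:** its top sits at image row 155, where I predicted it for fully out. It stayed there after the plunger was released.
- **Plunger:** it is back at its rest height.
- **Hand:** the contact force is about 0 N and the fingertips are about 9 cm above the knob. The pushing force at the bottom of each stroke was about 28 to 34 N.
- **Bottle:** it was seen within about 4 mm of where it started.
- **Piston:** the top camera puts it within 3 mm. The side camera shows an apparent shift of about 8 mm, which I take to be network noise because the hand never came near it.
- **Spanner:** the network did not report it in the last picture, so its position was not rechecked. The hand never came near it either.

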